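# Hold the dust-port shutter half open

## Task

The dust-extraction port in the box on the bench is locked shut by a wooden bar: draw the bar, which has a knob, back along its guide until it meets the end stop, and leave it lying there in the guide. Then slide the shutter with the upright handle open against its spring to half of its travel (the handle's middle level with the dark line on the rail) and hold it there; the job finishes with the gripper's fingers still holding it half open. Leave the plane, the glue jar and the offcut alone.

Things in the scene. Friction and masses are not known exactly. Their poses are not given: they have to be found in the camera images.
- gate: Fixed plywood dust-extraction box on the bench, 280 x 230 mm, 60 mm high; place and yaw vary. Origin at bench level below the centre of the 63 mm dark port in its top; box spans x -200..80, y -90..140 mm in its frame (x from the bar's end stop towards port and outlet pipe, z up). Two rails 9 mm high run along y on its top at x = +-(42..52) mm; the shutter slides between them.
- half_mark (a point): Dark line across the top of the far (+x) rail, in the gate's frame at x 47, y 30 mm, 70 mm above the bench: level with the middle of the handle when the shutter is at half travel.
- guide_strap (a point): Centre of the top of the steel strap over the bar's guide, 83 mm above the bench, 28 mm along x, 47 mm along y; gate frame x -64, y 55 mm. The bar passes under it and cannot be lifted. The guide is a channel along x, y 55 mm, between wooden cheeks 10 mm thick and 16 mm high, x -160..-52 mm.
- end_stop (a point): Middle of the inner face of the wooden end stop (16 mm high) on the box top, which the bar's tail meets when fully drawn; gate frame x -182, y 55 mm, 68 mm above the bench.
- shutter (a joint): Travel of the shutter (steel plate 80 x 80 x 4 mm, top 66 mm above the bench) in m: 0 = shut, centred over the port; 0.06 = fully open; opens to the gate's +y. A spring pulls it shut: 3 N at 0, 7.5 N at half, 12 N fully open; it never stays open by itself. The bar, when home, blocks it 3 mm in front of its +y edge.
- handle_top (a point): Centre of the top face of the shutter's handle, 111 mm above the bench: an upright wooden block fixed on the middle of the shutter plate, 50 mm along the gate's x, 14 mm along the gate's y (the sliding direction), 45 mm high, its foot 66 mm above the bench; axes as the gate's. Free from above; can be pinched across its 14 mm.
- bar: Loose wooden locking bar in its guide on the box top (1.5 mm play each side): 120 mm along x, 24 wide, 18 high; origin at the centre of its underside, axes as the gate's. Its +x tip reaches through a gap in the near rail into the shutter's path. Starts at x -64..-76 mm in the gate's frame, clear of the shutter beyond -100, at the end stop at -122. Slides only along the gate's x.
- bar_knob (a point): Point on the axis of the bar's knob, 102 mm above the bench: a square upright wooden post, 18 x 18 mm, 36 mm high on top of the bar (78 to 114 mm above the bench), 46 mm from the bar's origin towards its tail (-x).
- plane: Wooden hand plane, 50 x 160 mm, about 95 mm high, standing on the bench beside the box; origin at the centre of its sole. Bystander.
- glue: Glue jar with a white cap, 60 mm across, 110 mm high; origin at the centre of its bottom. Bystander.
- offcut: Wooden offcut 50 x 140 x 22 mm lying on the bench; origin at the centre of its underside. Bystander.

How it is judged (in metres and radians):
On the way, in this order (a step that is already met when the one before it is completed fails the run):
1. the locking bar is drawn back clear of the shutter, in its guide, the shutter still shut (x of bar in the frame of gate between -0.135 and -0.106 m and y of bar in the frame of gate between 0.048 and 0.062 m and z of bar in the frame of gate between 0.054 and 0.068 m and value of joint shutter below 0.005 m), for 0.2 s.
2. the fingers hold the shutter at half travel (value of joint shutter between 0.024 and 0.036 m and contact force between the fingers and shutter above 2 N), for 0.5 s.
At the end, for the whole second after the job is handed in: The fingers hold the shutter still (force over 2 N) at 30 mm of its 60 mm travel, within 6 mm; the bar lies flat in its guide, drawn back to its end stop (origin 106 to 135 mm from the port along the gate's -x); bystanders moved no more than 20 mm (all of step 2 and velocity of joint shutter between -0.01 and 0.01 m/s and x of bar in the frame of gate between -0.135 and -0.106 m and y of bar in the frame of gate between 0.048 and 0.062 m and z of bar in the frame of gate between 0.054 and 0.068 m); the arm keeps its last pose, push and grip.
It fails at once if a bystander (plane, glue jar or offcut) is moved more than 20 mm (distance of any of plane, glue, offcut from where it was at the start of the episode above 0.02 m).
It also fails if it takes over 42 s, if anything falls off the work surface, if the arm or the gripper's body presses on something with over 40 N, if the wrist force passes 120 N, or if a joint passes its speed limit or range.

## Robot

A 6-joint arm with a two-finger parallel gripper is mounted at the origin on the work surface. World frame = base frame: x ahead of the robot, y to its left, z up, the work surface at z = 0. Lengths are in mm, angles in rad, forces in N, time in s.
With the tool pointing down it reaches from about 400 to 825 mm from the base axis. Payload 7 kg.
Tool frame: the origin (TCP) lies at the very end of the fingers, on their centre line; the grasp point (between the pads) lies 19 mm behind it; z points along the fingers, y is the line along which they close (so a half turn about z gives the same grasp; the last joint's range is limited). The gripper opens to 88 mm and grips with 3 to 60 N. Pads are 19 mm wide; open, the fingers measure 130 mm over their backs; the gripper's body (78 mm by 193 mm) begins 47 mm behind the grasp point.
Start: joints at [1.424, 0.359, 0.012, 0, -1.224, -0.288], TCP at [284.335, 612.167, 226.561] pointing down, gripper open.
Joint ranges: [-3.07, 3.07], [-1.43, 2.12], [-1.02, 1.25], [-3.03, 1.67], [-3.05, -0], [-3.03, 3.03]. Speed limits (rad/s): [2.39, 2.39, 3.01, 3.14, 3.14, 3.14].

## Interface

Orientations are given as a unit quaternion [x, y, z, w].
In Python, from plant import bot, eyes, move_gripper gives the robot as it stands (bot), with the cameras (eyes) and the gripper as plain functions. Calls block until the motion is done:
- bot.move_ptp(position, orientation): joint-space move of the TCP to a pose.
- bot.line_to(position, velocity=150, ori=None): straight line of the TCP; ori=None keeps the orientation; velocity is the mean speed in mm/s.
- bot.move_joints(angles): joint-space move.
- move_gripper(opening, force=None): finger opening in mm; force is the grip in N (None keeps the last); returns when the fingers have stopped.
- bot.pause(seconds).
- bot.solve_ik(position, orientation): joint angles nearest the present ones, or None.
- bot.read_state(): the state.
- eyes.camera(name): name is "scene" or "top" or "wrist"; returns the picture (384x512x3 uint8, red, green, blue); there is no depth.
- eyes.get_calibration(name): a dict with "fx", "fy", "cx", "cy" (pixels), "distortion" ([k1, k2, p1, p2, k3] as OpenCV has them; the pictures are not rectified), "view" (4x4, takes a point from world to camera coordinates); the wrist camera has in their place "T_tool_cam" (4x4, takes a point from camera to tool coordinates, whose origin is the TCP and whose axes are the flange's). Camera axes: x right, y up, looking along -z (the intrinsics and any distortion apply to the point x, -y, -z); pixel columns grow to the right and rows downward; lengths in mm; the calibration is good to about 2 mm. A picture is of the moment at which its call begins: read the wrist's pose just before it. get_calibration takes no time and is no camera call.
A pose or a line that the arm cannot do raises bot.Unreachable and nothing moves.
- bot.close_job(): hands the job in; it is judged then, once.
The state is a dict: "t": time; "joint_pos": joint angles; "qvel": joint speeds; "tau": joint torques, N m; "tcp_pos": TCP position; "eef_rot": TCP orientation; "contact_force": force on the tool from outside, world axes, zero at the start; "moment": the same for the moment, N m; "width": finger opening in mm; "finger_force": force on a finger pad.
Only numpy, scipy, OpenCV 4.12 (cv2) and the standard library are available. Lean on these libraries where they do the work, as an engineer would, in place of code of your own. Each camera call takes 0.05 s, during which the arm holds its last target. There are 200 camera calls.

## Working session

There is one attempt and no reset: what is moved stays moved. The work goes in short steps, each a Python script; the robot and the scene stay as the last script left them, time stands still between calls to the robot, and variables do not carry over. Pictures are saved under pics/ and viewed, at most 10 in all, crops included, and the job is handed in when it is done.

```bash
mkdir -p pics; ls
python3 - <<'E'
from plant import bot, eyes, move_gripper
import cv2,numpy as np
a=eyes.camera("scene");b=eyes.camera("top")
for n,i in(("scene",a),("top",b)):
    cv2.imwrite(f"pics/{n}0.png",cv2.resize(i[:,:,::-1],(800,600),interpolation=cv2.INTER_CUBIC)); np.save(f"pics/{n}0.npy",i)
    c=eyes.get_calibration(n);print(n,{k:np.round(v,3).tolist() for k,v in c.items()})
c=eyes.get_calibration("wrist");print({k:np.round(v,3).tolist() for k,v in c.items()})
s=bot.read_state();print(s)
E
```

```text
pics
plant.py
scene {'fx': 439.161, 'fy': 439.161, 'cx': 248.371, 'cy': 194.096, 'distortion': [-0.046, 0.0, 0.0, 0.0, 0.0], 'view': [[0.788, 0.616, 0.012, -493.145], [-0.525, 0.662, 0.534, 252.642], [0.321, -0.427, 0.845, -1255.354], [0.0, 0.0, 0.0, 1.0]]}
top {'fx': 368.374, 'fy': 368.374, 'cx': 249.563, 'cy': 193.846, 'distortion': [-0.056, 0.0, 0.0, 0.0, 0.0], 'view': [[0.022, -0.999, 0.023, 21.725], [0.989, 0.026, 0.147, -609.053], [-0.148, 0.02, 0.989, -999.887], [0.0, 0.0, 0.0, 1.0]]}
{'fx': 275.009, 'fy': 275.009, 'cx': 252.616, 'cy': 190.947, 'distortion': [-0.053, 0.0, 0.0, 0.0, 0.0], 'T_tool_cam': [[-0.001, 0.956, 0.294, 80.63], [1.0, 0.001, -0.0, -0.682], [-0.0, 0.294, -0.956, -158.324], [0.0, 0.0, 0.0, 1.0]]}
{'t': 0.1, 'joint_pos': array([ 1.42412247e+00,  3.59312848e-01,  1.11718010e-02, -3.03304151e-04,
       -1.22409746e+00, -2.88121528e-01]), 'qvel': array([-0.00048887, -0.00201458,  0.0013824 ,  0.00192633, -0.00046399,
        0.00045387]), 'tau': array([-1.73969620e-03, -5.84164524e+01,  2.93752992e+01,  7.01555908e+00,
        1.01694156e-02, -4.29985289e-05]), 'tcp_pos': array([284.15751045, 611.80409362, 225.72815948]), 'eef_rot': array([ 9.76450643e-01, -2.15739662e-01, -9.12792993e-05,  7.29363617e-04]), 'contact_force': array([-0.46399042,  0.24932593, -0.38358715]), 'moment': array([-0.01633375, -0.0295108 ,  0.03822799]), 'finger_force': 0.0, 'width': 87.43315774322991}
```

View pics/scene0.png

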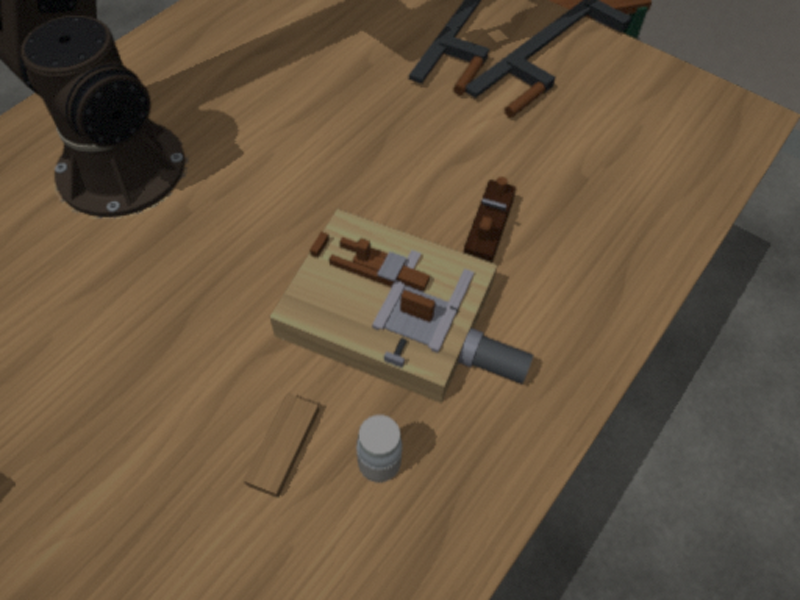

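View pics/top0.png

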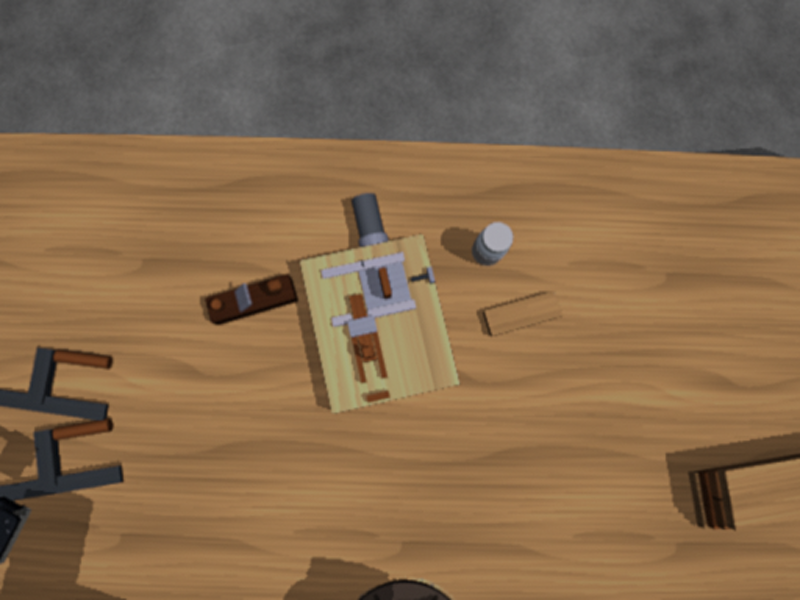

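The scene view shows the box with the knob near (365,248), the handle top near (418,296) and the port end with its pipe at (500,355). In the top view the box top's corners are at (300,262), (425,236), (459,384) and (333,412), the handle is at (385,282) and the knob at (366,350). The plane stands left of the box at its +y side; the jar and offcut are to the right.

```bash
cat > h.py <<'E'
from plant import bot, eyes, move_gripper
import numpy as np, cv2
from scipy.spatial.transform import Rotation as R
def cal(n,st=None):
    c=eyes.get_calibration(n);K=np.array([[c["fx"],0,c["cx"]],[0,c["fy"],c["cy"]],[0,0,1.]]);d=np.array(c["distortion"])
    if n=="wrist":
        T=np.eye(4);T[:3,:3]=R.from_quat(st["eef_rot"]).as_matrix();T[:3,3]=st["tcp_pos"];M=T@np.array(c["T_tool_cam"])
    else: M=np.linalg.inv(np.array(c["view"]))
    return K,d,M
def rays(C,px):
    K,d,M=C;u=cv2.undistortPoints(np.array(px,float).reshape(-1,1,2),K,d).reshape(-1,2)
    D=np.c_[u[:,0],-u[:,1],-np.ones(len(u))]@M[:3,:3].T
    return M[:3,3],D/np.linalg.norm(D,axis=1,keepdims=True)
def onplane(C,px,z):
    o,D=rays(C,px);return o+D*((z-o[2])/D[:,2])[:,None]
def tri(obs):  # list of (C,px) one point
    A=np.zeros((3,3));b=np.zeros(3);L=[]
    for C,p in obs:
        o,D=rays(C,[p]);P=np.eye(3)-np.outer(D[0],D[0]);A+=P;b+=P@o;L.append((P,o))
    x=np.linalg.solve(A,b);return x,max(np.linalg.norm(P@(x-o)) for P,o in L)
def proj(C,X):
    K,d,M=C;V=np.linalg.inv(M);p=np.atleast_2d(X)@V[:3,:3].T+V[:3,3];p=p*[1,-1,-1]
    return cv2.projectPoints(p,np.zeros(3),np.zeros(3),K,d)[0].reshape(-1,2)
def down(yaw):  # tool x along yaw, z down
    x=np.array([np.cos(yaw),np.sin(yaw),0]);z=np.array([0,0,-1.]);return R.from_matrix(np.c_[x,np.cross(z,x),z]).as_quat()
E
python3 - <<'E'
from h import *
S=cal("scene");T=cal("top");k=.64
c=onplane(T,np.array([(300,262),(425,236),(459,384),(333,412)])*k,60);print(c.round(1))
e=np.diff(np.r_[c,c[:1]],axis=0);print(np.linalg.norm(e,axis=1),np.degrees(np.arctan2(e[:,1],e[:,0])))
print("handle",tri([(S,np.array((418,297))*k),(T,np.array((386,281))*k)]))
print("knob",tri([(S,np.array((364,244))*k),(T,np.array((367,348))*k)]))
E
```

```text
[[676.4 200.6  60. ]
 [731.1 -24.5  60. ]
 [464.9 -88.1  60. ]
 [411.7 131.5  60. ]]
[231.62703713 273.61455356 225.8886497  273.65913157] [ -76.35669318 -166.56832947  103.64472813   14.63319604]
handle (array([637.89429822,  47.14897418, 111.99974542]), np.float64(2.701524841552862))
knob (array([520.65819936,  74.31676835, 112.84187832]), np.float64(0.21191958730415783))
```

Run:
```python
from h import *
yaw=np.radians(13.7);q=down(yaw)
for i,p in enumerate([(600,130,220),(560,0,220)]):
    try: bot.move_ptp(p,q) if i==0 else bot.line_to(p,200)
    except bot.Unreachable as e: print("unreach",e);break
    bot.pause(.2);s=bot.read_state();im=eyes.camera("wrist")
    np.savez(f"pics/w{i}.npz",im=im,eef_rot=s["eef_rot"],tcp_pos=s["tcp_pos"])
    cv2.imwrite(f"pics/w{i}.png",cv2.resize(im[:,:,::-1],(800,600),interpolation=cv2.INTER_CUBIC))
    print(s["t"],s["tcp_pos"].round(1),s["joint_pos"].round(2),s["contact_force"].round(1))
```

```text
2.375 [599.9 130.6 220. ] [ 0.53  0.26 -0.14  0.   -1.17  1.28] [-0.7  0.   0.8]
3.4583 [560.3   0.9 219.8] [ 0.35  0.18 -0.25 -0.   -1.14  1.46] [-0.3  0.3 -0.4]
```

View pics/w0.png

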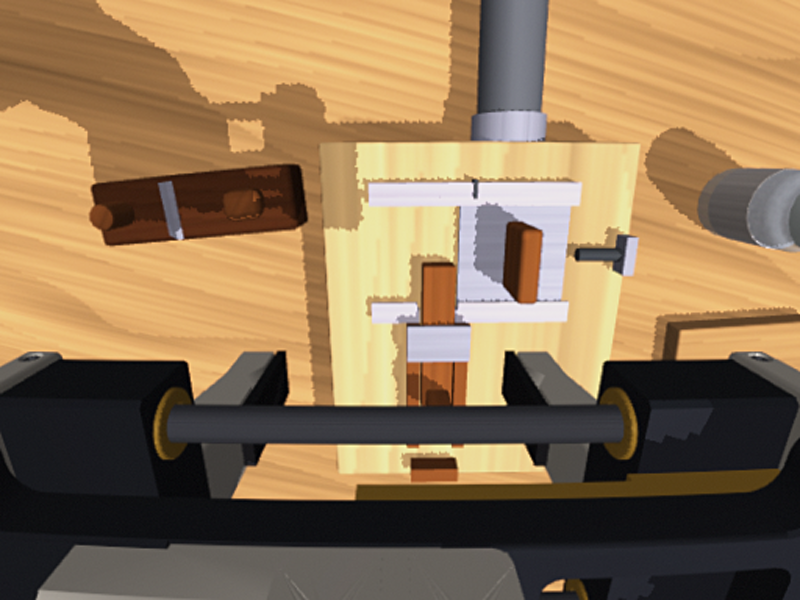

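View pics/w1.png

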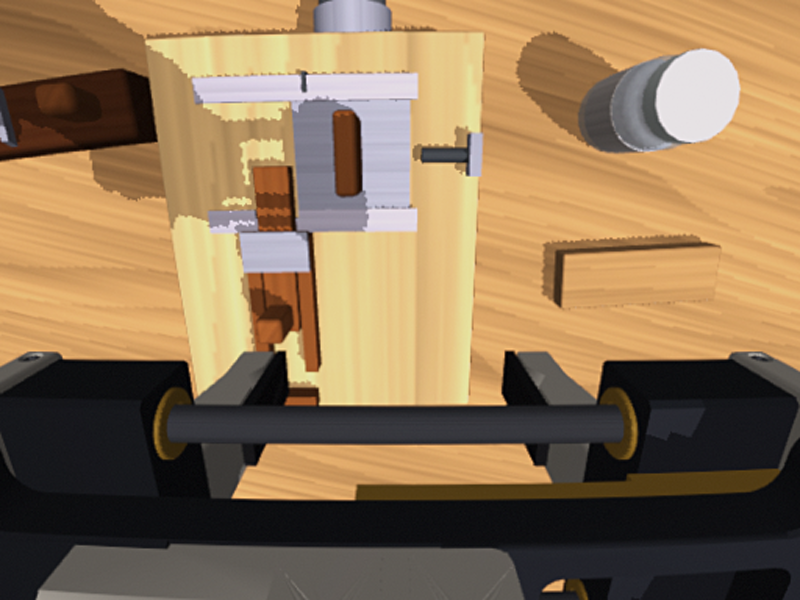

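w0 shows the half mark at (476,187), the handle top at about (522–541, 225–303), the shutter plate and the bar tip at (437,265). w1 shows the mark at (304,80), the handle top at about (333–355, 112–196) and the knob top at about (268,330). I'll take one enlarged look for exact corners.

Run:
```python
from h import *
a=np.load("pics/w0.npz")["im"];b=np.load("pics/w1.npz")["im"]
# crops (x0,y0,w,h) native, scale 6 -> 64x48 each 384x288
L=[(a,(305,108)),(b,(190,60)),(b,(150,185)),(np.load("pics/scene0.npy"),(205,140))]
t=[cv2.resize(i[y:y+48,x:x+64,::-1],(384,288),interpolation=cv2.INTER_CUBIC) for i,(x,y) in L]
t[1]=cv2.resize(b[65:65+72,190:190+96,::-1],(384,288),interpolation=cv2.INTER_CUBIC)
t[0]=cv2.resize(a[130:130+72,280:280+96,::-1],(384,288),interpolation=cv2.INTER_CUBIC)
cv2.imwrite("pics/m.png",np.vstack([np.hstack(t[:2]),np.hstack(t[2:])]))
```

```text
(no output)
```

View pics/m.png

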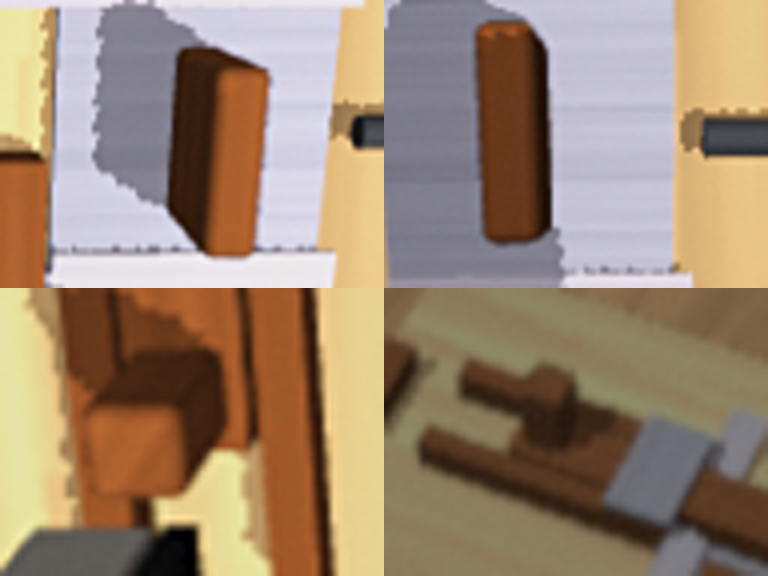

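Panels (crop pixels): the handle top's corners are (219,68),(269,72),(254,255),(207,252) in w0 and (476,28),(530,28),(537,240),(485,238) in w1. The knob top's corners are (90,408),(182,404),(187,495),(100,490) in w1, and its top centre is near (550,379) in the scene crop.

```bash
cat > m.py <<'E'
from h import *
W=[cal("wrist",np.load(f"pics/w{i}.npz")) for i in (0,1)];S=cal("scene");T=cal("top")
c0=np.array([(219,68),(269,72),(254,255),(207,252)])/4+[280,130]
c1=np.array([(92,28),(146,28),(153,240),(101,238)])/4+[190,65]
P=[]
for p,r in zip(c0,c1):
    x,e=tri([(W[0],p),(W[1],r)]);P.append(x);print(x.round(1),round(e,2))
P=np.array(P);H=P.mean(0);d=(P[0]+P[1]-P[2]-P[3]);print("handle",H.round(1),"yaw",np.degrees(np.arctan2(d[1],d[0])))
k1=(np.array([(90,120),(182,116),(187,207),(100,202)])/6+[150,185]).mean(0)
ks=np.array((550-384,379-288))/6+[205,140];kt=np.array((367,348))*.64
for o in ([(W[1],k1),(S,ks)],[(W[1],k1),(T,kt)],[(W[1],k1),(S,ks),(T,kt)]):
    x,e=tri(o);print("knob",x.round(1),round(e,2))
m,e=tri([(W[0],np.array((476,187))*.64),(W[1],np.array((304,80))*.64)]);print("mark",m.round(1),e)
# box back-edge/side-edge direction on z=60 plane
for w,(a,b) in ((W[0],((320,143),(640,143))),(W[1],((147,38),(484,33))),(W[1],((484,33),(470,400)))):
    q=onplane(w,np.array((a,b))*.64,60);dd=q[1]-q[0];print(q[:,:2].round(1).tolist(),np.degrees(np.arctan2(dd[1],dd[0])))
E
python3 m.py
```

```text
[660.4  62.5 108.6] 0.39
[662.8  50.4 109.8] 0.07
[617.1  38.6 110. ] 0.21
[614.8  50.8 109.9] 0.37
handle [638.8  50.6 109.6] yaw 14.422600989915866
knob [518.7  75.1 114.4] 0.2
knob [520.4  74.3 118.6] 0.07
knob [520.1  74.2 117. ] 0.55
mark [678.6  91.3  69.4] 0.08003334502886124
[[681.7, 204.6], [737.3, -16.1]] -75.86260411676713
[[682.7, 203.0], [736.7, -17.0]] -76.21487911560111
[[736.7, -17.0], [471.7, -85.8]] -165.4632913152766
```

```bash
cat >> h.py <<'E'
yaw=np.radians(14.2);G0=np.array([638.8,50.6,0]);Rg=R.from_euler("z",yaw).as_matrix();Q=down(yaw)
g2w=lambda x,y,z:G0+Rg@np.array([x,y,z])
w2g=lambda p:Rg.T@(np.array(p)-G0)
def st(tag):
    s=bot.read_state();print(tag,round(s["t"],2),w2g(s["tcp_pos"]).round(1),"F",(Rg.T@s["contact_force"]).round(1),"w",round(s["width"],1),round(s["finger_force"],1));return s
E
python3 - <<'E'
from h import *
move_gripper(55,25)
bot.move_ptp(g2w(-110,54,165),Q)
bot.line_to(g2w(-110,54,84),120);st("down")
move_gripper(0,25);st("grip")
bot.line_to(g2w(-140,54,84),60);st("mid")
bot.line_to(g2w(-164,54,84),60);st("near")
for x in range(-165,-174,-1):
    bot.line_to(g2w(x,54,84),20);s=st(x)
    if (Rg.T@s["contact_force"])[0]>9: break
E
```

```text
down 5.58 [-109.3   53.8   84.7] F [ 0.5  0.4 -0.2] w 54.9 0.0
grip 6.28 [-109.9   54.1   84.1] F [-0.4  0.7  1.8] w 17.7 25.0
mid 6.92 [-140.9   53.8   84.1] F [-3.2 -0.   5.8] w 17.7 25.0
near 7.47 [-165.4   53.9   84.1] F [-5.2  1.6  9.1] w 17.7 25.0
-165 7.72 [-165.5   53.9   84.1] F [-1.8  1.4  6.9] w 17.6 25.0
-166 7.97 [-165.9   54.    84.1] F [-0.9 -0.3  4.4] w 17.7 25.0
-167 8.22 [-166.2   54.1   84.1] F [ 5.4 -0.9 -0.6] w 17.8 25.0
-168 8.47 [-166.4   54.1   84.3] F [ 8.  -2.3 -2.6] w 18.0 25.0
-169 8.72 [-166.7   54.2   84.5] F [ 9.9 -3.4 -4.2] w 18.0 25.0
```

The bar met the end stop at about x -166, with the force rising. Next: release, lift, check with a picture.

Run:
```python
from h import *
move_gripper(50,25);st("rel")
bot.line_to(g2w(-166,54,165),150)
bot.move_ptp(g2w(-60,-5,190),Q);bot.pause(.2)
s=st("look");im=eyes.camera("wrist")
cv2.imwrite("pics/chk.png",cv2.resize(im[:,:,::-1],(800,600),interpolation=cv2.INTER_CUBIC))
C=cal("wrist",s);print((proj(C,[g2w(0,0,110),g2w(-62,55,78),g2w(-182,55,68),g2w(-168,55,114)])/.64).round(0).tolist())
```

```text
rel 9.48 [-169.   54.   84.] F [-0.6  0.2 -0.3] w 50.0 0.0
look 10.94 [-60.9  -4.6 189.7] F [-0.  -0.2  0.4] w 50.0 0.0
[[386.0, 205.0], [304.0, 296.0], [317.0, 442.0], [304.0, 467.0]]
```

View pics/chk.png

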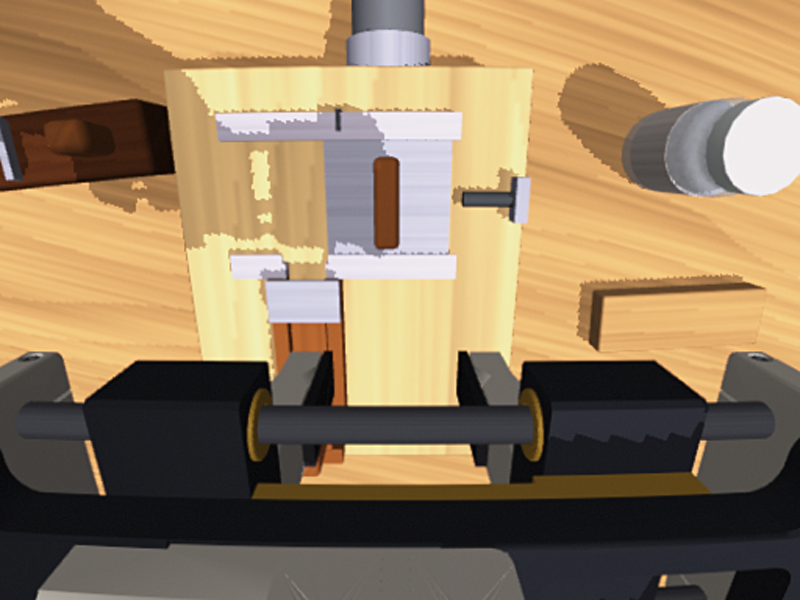

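The bar's tip is now under the strap, the shutter path is clear and the shutter is shut. The handle top is centred at (386,202), where my estimate predicted it (386,205).

Run:
```python
from h import *
bot.move_ptp(g2w(0,0,165),Q)
bot.line_to(g2w(0,0,76),120);st("down")
move_gripper(0,35);st("grip")
bot.line_to(g2w(0,15,76),30);st("15")
bot.line_to(g2w(0,30.5,76),30);bot.pause(.8);s=st("30")
im=eyes.camera("wrist")
b=eyes.camera("top");a=eyes.camera("scene");np.savez("pics/f.npz",w=im,t=b,s=a,eef_rot=s["eef_rot"],tcp_pos=s["tcp_pos"])
z=lambda i,x,y:cv2.resize(i[y:y+150,x:x+200,::-1],(400,300),interpolation=cv2.INTER_CUBIC)
cv2.imwrite("pics/fin.png",np.vstack([cv2.resize(im[:225,106:406,::-1],(800,300))*1, np.hstack([z(b,150,140),z(a,170,120)])]))
C=cal("wrist",s);print((proj(C,[g2w(0,30,110),g2w(47,30,70)])).round(1).tolist())
```

```text
down 12.25 [ 0.6 -0.1 77. ] F [0.  0.5 0.1] w 50.1 0.0
grip 12.93 [ 0.1  0.2 76.1] F [-1.   2.6  1.4] w 13.9 35.0
15 13.57 [ 0.  15.  76.1] F [ 0.2 -4.   2.2] w 14.0 35.0
30 15.04 [-0.  29.9 76. ] F [ 0.8 -6.2  1.4] w 13.9 35.0
[[252.7, 268.9], [252.5, 164.5]]
```

View pics/fin.png

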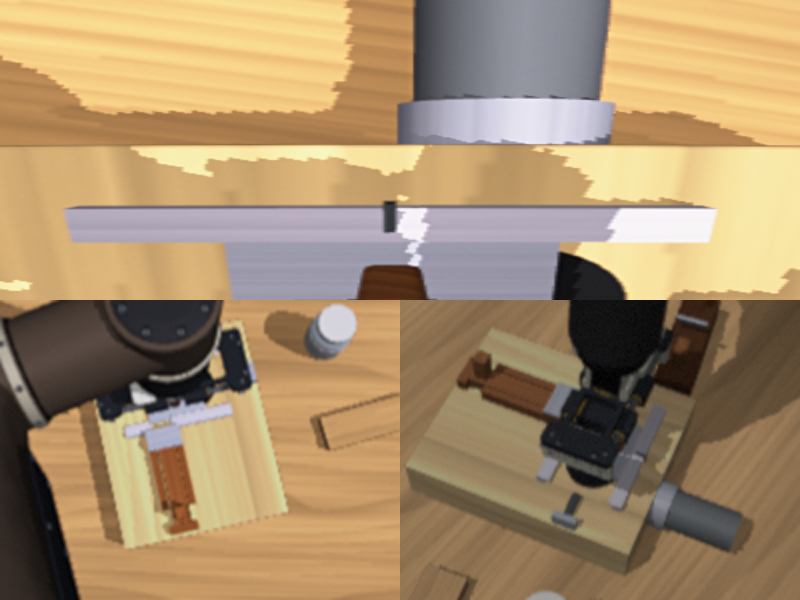

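The mark is at crop column 390 and the handle's middle at about 391, so they are level within 1 mm. The bar's tail is against the end stop in both outside views, and the bystanders are untouched.

```bash
python3 -c "
from h import *
st('end');print(bot.close_job())"
```

```text
end 15.19 [ 0.  29.8 76.1] F [ 0.8 -7.5  0.2] w 14.1 35.0
the job is handed in; nothing more can be done
None
```

I drew the bar back against its end stop, and the gripper is holding the shutter half open with the handle within about 1 mm of the dark line; I handed the job in at 15.2 s, and no verdict was returned.

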